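Shut the test chamber and purge it at full flow

ROBOT

A 7-joint arm with a two-finger parallel gripper is mounted at the origin on the work surface. World frame = base frame: x ahead of the robot, y to its left, z up, the work surface at z = 0. Lengths are in m, angles in degrees, forces in N, time in s.
With the tool pointing down it reaches from about 0.425 to 0.975 m from the base axis. Payload 16.7 kg.
Tool frame: the origin (TCP) lies at the very end of the fingers, on their centre line; the grasp point (between the pads) lies 19 mm behind it (grip_point_offset is the distance from the TCP to the grasp point, in m); y points along the fingers, z is the direction in which the jaws open and shut, and the axes are right-handed (so a half turn about y gives the same grasp; the last joint's range is limited). The gripper opens to 85 mm and grips with 20 to 120 N. Pads are 22 mm wide; open, the fingers measure 114 mm over their backs; the gripper's body (76 mm by 85 mm) begins 54 mm behind the grasp point. The pads swing forward as they close: fully open they stand 13 mm farther back than shut.
Start: joints at [-77.894, 24.414, 4.234, 92.017, -1.954, 63.644, -3.845], TCP at [0.238, 0.632, 0.231] pointing down, gripper open.
Joint ranges: [-163.25, 163.25], [-28.42, 122.38], [-70.27, 78.77], [12.13, 141.07], [-58.53, 238.53], [9.26, 117.41], [-156.51, 156.51]. Speed limits (degrees/s): [108.29, 108.29, 136.94, 136.94, 172.46, 172.46, 172.46].

INTERFACE

Orientations are given as a 3x3 rotation matrix whose columns are the frame's x, y, z axes.
In Python, from cell import * gives the robot as it stands. The module is installed in compiled form; this text tells all that it offers.
- The arm moves only by the tool drive_tool, never from a script. Its argument "motion" is a list of rows, each a list of 4 numbers: the shift along the world's x, y, z in units of 200 mm (1.0 is 200 mm), then the turn about the world's z in units of 90 degrees (1.0 is 90 degrees). In form: [[dx, dy, dz, spin], ...]. A call has 1 to 12 rows; each row is the pose to reach, as a shift and turn from the pose measured when the call began; what a row does not reach only later rows make up. A row lasts 1/12 s, in which the tool goes at most 41.7 mm and 7.16 degrees, less where a joint would pass 70% of its speed; a pose out of reach is approached as far as the arm can. A call with a number of a shift or a turn outside -1 to 1 is refused whole. A call with a gripper value outside its range is refused whole. "claw" is the finger opening in mm, from 0 to 85.4, set as the call begins (left out, the last holds). The fingers move at their own pace and stop on an object; "squeeze" is the grip in N (left out, the last holds). Time passes only in rows, so rows that repeat a pose let the fingers close. It gives the time, the measured TCP pose, the force and the opening at its end, in the units of the state.
- state(): the state, without advancing time (a new reading comes with each control period).
- camera(name): name is "scene" or "top" or "wrist"; returns a dict with "color" (420x560x3 uint8, red, green, blue), "depth" (420x560 float32, m along the optical axis (not along the pixel's ray), 0 where there is no reading), "vertical_fov" (degrees; the focal length in pixels is half the picture's height over the tangent of half this angle, whatever the lens; pixels are square), "cx", "cy" (the principal point, pixels), "T" (4x4, takes a point from camera to world coordinates). Camera axes: x right, y down, z forward; pixel columns grow to the right and rows downward; lengths in m; the calibration is good to about 2 mm. A picture is of the moment at which its call begins.
- close_job(): hands the job in, once; it reports no verdict.
The state is a dict: "time_s": time; "joint_positions": joint angles; "qvel": joint speeds; "tau": joint torques, N m; "tcp_pos": TCP position; "orientation": TCP orientation; "force": force on the tool from outside, world axes, zero at the start; "wrist_torque": the same for the moment, N m; "finger_gap": finger opening in m.
Only numpy, scipy, OpenCV 4.12 (cv2) and the standard library are available. Lean on these libraries where they do the work, as an engineer would, in place of code of your own. Each camera call takes 0.05 s, during which the arm holds its last target.

TASK

Push the small test chamber's door shut until its catch holds it. Then squeeze the trigger of the purge gun beside it through the first-stage pressure point and well into the second stage, keep it there for at least one second, and let go so that it springs back. Do not trigger the second stage while the door is open, and leave the loose things around standing where they are.

Things in the scene. Friction and masses are not known exactly. Their poses are not given: they have to be found in the camera images.
- chamber: Fixed stainless steel test chamber: a box 160 mm deep (its x), 200 mm wide (its y), 170 mm tall, with a door on its front (-x face). Origin at the centre of its underside, z up. Its right side (-y) has the inlet that the purge gun's nozzle enters.
- door (a joint): Door angle in rad: 0 shut, growing as it opens towards the chamber's -x (starts ajar, 0.4 to 0.85). Panel 196 mm wide, 8 mm thick, 5 to 167 mm above the table, hinged upright at chamber x -80, y +100 mm. Swings freely, stays where left. The last 0.07 rad runs over a spring catch that resists with 2 to 3 N at the free edge; once below 0.025 rad the catch pulls the door home and holds it.
- door_push (a point): Good point to push the door: on its flat outer face, 140 mm from the hinge axis towards the free edge, 145 mm above the table (22 mm below the door's top edge). The outward normal is this point's -x axis. A round pull knob (22 mm wide, 18 mm proud of the face) sits lower, 178 mm from the hinge and 60 mm above the table.
- door_hinge (a point): On the door's hinge axis, in the plane of the door's inner face, 145 mm above the table; its -y axis points along the door to the free edge, its -x axis out of the outer face.
- gun: Fixed two-stage purge gun, clamped on its side (mid-plane 75 mm up) over a 10 mm base plate, right of the chamber. Origin on the table below it; +y is where the nozzle points (to the chamber), z up. Barrel: 28 mm round, along y at x = 65 mm. Black handle: x -48 to 52, y -30 to -2, z 60 to 90 mm; free space beneath it down to the base plate but for posts at x = -40 and 66 mm.
- handle_back (a point): Centre of the gripping area of the handle's back face (facing the gun's -y, away from the trigger), opposite the trigger, 75 mm above the table; axes as the gun's. The handle is fixed, so only the trigger side moves in a squeeze: fingers that close evenly must be centred for the squeezed width, 21 mm towards the trigger from this point.
- trigger_face (a point): Centre of the trigger's front face, facing the gun's +y; axes as the gun's. An aluminium blade 56 mm long (gun x -23 to 33), 26 mm tall (z 62 to 88 mm), 8 mm thick, on the handle's nozzle side. Released, this face lies 56 mm from handle_back; it slides straight towards the handle by 14 mm in all, so 42 mm fully squeezed. At its height 60 mm in front is clear.
- trigger_stage1 (a joint): First-stage travel of the trigger, m: 0 released to 0.007 (the pressure point). Spring force about 2 N rising to 4 N.
- trigger_stage2 (a joint): Second-stage travel beyond the pressure point, m: 0 until the push exceeds about 9 N, then to 0.007 (end stop) at about 13 N. Full flow from 0.003 on. Springs back when released.
- filter_cassette: Loose bystander: white disc, 48 mm across, 18 mm tall, right front of the gun's handle.
- amber_bottle: Loose bystander: amber bottle, 56 mm across, 110 mm tall, behind the gun's nozzle.
- screwdriver: Loose bystander: screwdriver 150 mm long lying on the table between the gun and the door's swing.
- fitting: Loose bystander: brass fitting, 28 mm across, 35 mm tall, right of the gun.
- beaker: Loose bystander: open beaker, 68 mm across, 85 mm tall, right behind the gun.
- slide_box: Loose bystander: two wooden slide boxes as one piece, 75 by 100 by 54 mm, left of the chamber.
- note_block: Loose bystander: pad of yellow notes, 76 by 76 by 22 mm, front left.

How it is judged (in metres and radians):
On the way, in this order (a step that is already met when the one before it is completed fails the run):
1. the door is shut on its catch (value of joint door below 0.02 rad), for 0.2 s.
2. with the door shut, the trigger is kept in its second stage for one second (value of joint trigger_stage2 above 0.003 m and value of joint door below 0.02 rad), for 1 s.
At the end, for the whole second after the job is handed in: The door is within 0.02 rad of shut, held by its catch, and the trigger has sprung back (first stage under 2 mm, second stage under 1.5 mm) (value of joint door below 0.02 rad and value of joint trigger_stage1 below 0.002 m and value of joint trigger_stage2 below 0.0015 m); the robot touches nothing.
It fails at once if the second stage is triggered while the door is open (value of joint trigger_stage2 above 0.003 m and value of joint door above 0.03 rad).
It fails at once if a loose thing is shoved more than 30 mm or knocked over (distance of any of filter_cassette, amber_bottle, screwdriver, fitting, beaker, slide_box, note_block from where it was at the start of the episode above 0.03 m or angle between any of filter_cassette, amber_bottle, fitting, beaker, slide_box, note_block's own z axis and vertical above 0.6 rad).
It also fails if it takes over 51 s, if anything falls off the work surface, if the arm or the gripper's body presses on something with over 40 N, if the wrist force passes 120 N, or if a joint passes its speed limit or range.

## Working session

There is one attempt and no reset: what is moved stays moved. The work goes in short steps, Python scripts to look and compute and a tool call to move; the robot and the scene stay as the last step left them, time stands still between calls to the robot, and variables do not carry over. Pictures are saved under pics/ and viewed, and the job is handed in when it is done.

Besides the shell and the picture viewer there is one more tool, called after "Emit:" as name([rows], argument=value, ...), one row to a line, values as JSON. drive_tool: Moves the arm, as the interface text tells. Its arguments: {"type":"object","properties":{"motion":{"type":"array","items":{"type":"array","items":{"type":"number"}}},"claw":{"type":"number"},"squeeze":{"type":"number"}},"required":["motion"]}

```bash
mkdir -p pics
cat > h.py <<'E'
from cell import *
import numpy as np, cv2
def cap(n,tag):
    c=camera(n); cv2.imwrite(f'pics/{tag}.png',c['color'][:,:,::-1]); np.savez(f'pics/{tag}.npz',**{k:c[k] for k in c}); return c
def pts(c):
    h,w=c['depth'].shape; f=h/2/np.tan(np.radians(c['vertical_fov'])/2)
    u,v=np.meshgrid(np.arange(w),np.arange(h)); d=c['depth']
    P=np.stack([(u-c['cx'])/f*d,(v-c['cy'])/f*d,d,np.ones_like(d)],-1)@np.array(c['T']).T
    P=P[...,:3]; P[d==0]=np.nan; return P
E
python3 - <<'E'
from h import *
s=state(); print({k:np.round(v,3).tolist() for k,v in s.items()})
for n in('scene','top','wrist'):
    c=cap(n,n+'0'); print(n,c['vertical_fov'],c['cx'],c['cy'],np.round(c['T'],3).tolist())
E
```

```text
{'time_s': 0.0, 'joint_positions': [-77.893, 24.45, 4.234, 92.052, -1.954, 63.642, -3.844], 'qvel': [0.02, 0.047, 0.027, 0.089, -0.011, 0.069, 0.076], 'tau': [0.0, -94.982, 3.762, -46.352, 0.019, 0.01, -0.0], 'tcp_pos': [0.238, 0.631, 0.231], 'orientation': [[0.936, -0.0, 0.353], [-0.353, -0.001, 0.936], [0.0, -1.0, -0.001]], 'force': [-0.038, -0.33, -0.861], 'wrist_torque': [0.04, 0.036, -0.006], 'finger_gap': 0.086}
scene 46.43134787590158 276.63647204802436 209.48577799380953 [[0.838, 0.433, -0.331, 0.997], [0.545, -0.679, 0.491, -0.521], [-0.012, -0.592, -0.806, 1.131], [0.0, 0.0, 0.0, 1.0]]
top 56.59431713084657 272.84823181459734 207.12611371943788 [[-0.027, -0.995, 0.093, 0.463], [-0.999, 0.03, 0.026, 0.097], [-0.029, -0.092, -0.995, 1.136], [0.0, 0.0, 0.0, 1.0]]
wrist 63.19807477427065 274.6253826195892 203.76034303039077 [[0.352, 0.886, 0.302, 0.16], [0.936, -0.333, -0.116, 0.661], [-0.002, 0.324, -0.946, 0.373], [0.0, 0.0, 0.0, 1.0]]
```

View pics/scene0.png

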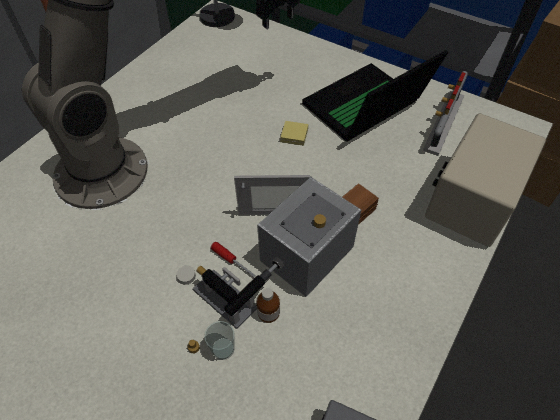

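View pics/top0.png

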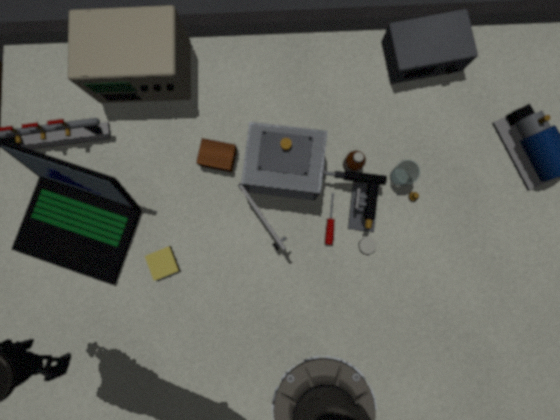

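View pics/wrist0.png

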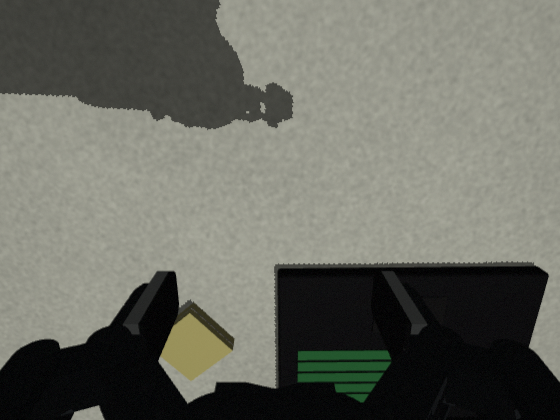

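Scene: chamber at top-view px (285,158), door ajar from (248,190) to (288,258), gun handle at (371,205), screwdriver at (330,225), cassette at (367,245). Measuring with depth.

Run:
```python
from h import *
for n in('top','scene'):
    c=dict(np.load(f'pics/{n}0.npz')); P=pts(c); x,y,z=P[...,0],P[...,1],P[...,2]
    roi=(x>.35)&(x<1.0)&(y>-.3)&(y<.3)
    tb=roi&(abs(z)<.015); print(n,'table z',np.median(z[tb]))
    m=(roi&(z>.155)&(z<.185)).astype(np.uint8)
    k,l,st,ce=cv2.connectedComponentsWithStats(m)
    for i in range(1,k):
        if st[i,4]<25: continue
        q=P[l==i]; r=cv2.minAreaRect(q[:,:2].astype(np.float32)*1000)
        print('hi',st[i],np.round(r[0],1),np.round(r[1],1),round(r[2],1),np.median(q[:,2]),)
    m=(roi&(z>.03)&(z<.15)&(y<0.1)).astype(np.uint8)
    k,l,st,ce=cv2.connectedComponentsWithStats(m)
    for i in range(1,k):
        if st[i,4]<25: continue
        q=P[l==i]; r=cv2.minAreaRect(q[:,:2].astype(np.float32)*1000)
        print('mid',st[i],np.round(r[0],1),np.round(r[1],1),round(r[2],1),np.round(np.nanpercentile(q[:,2],[5,50,95]),3))
    im=c['color'][100:280,180:460] if n=='top' else c['color'][170:370,140:400]
    cv2.imwrite(f'pics/{n}0z.png',cv2.resize(im[:,:,::-1],None,fx=2.8,fy=2.8,interpolation=2)*1)
```

```text
top table z 0.0007164984037641986
hi [ 238  122   89  128 5144] [606.  106.7] [205.6 309.4] 80.4 0.17136271145562032
mid [ 387   43   38   38 1192] [ 962.  -258.6] [76.7 82.6] 0.7 [0.041 0.099 0.103]
mid [ 322  151   65   78 1572] [ 615.  -115.4] [206.8 135.7] 39.0 [0.065 0.086 0.105]
mid [391 160  29  26 389] [ 645.8 -240. ] [65.7 65.5] 87.0 [0.033 0.066 0.087]
mid [313 193   6   7  26] [591.8  10.3] [16.9  5.3] 11.6 [0.032 0.088 0.133]
mid [413 193   6   6  30] [ 586.7 -275.8] [13.4 15.4] 46.4 [0.031 0.034 0.038]
scene table z -0.0004496080994897955
hi [ 234  175  127   92 5103] [608.7 103.2] [211.  310.1] 80.6 0.16990537233983083
mid [235 182   8  28 129] [458.1  97.2] [16.4  8.6] 35.4 [0.038 0.093 0.145]
mid [ 196  229  145   92 3421] [649.5 -32. ] [344.4 149.9] 57.5 [0.04  0.086 0.141]
mid [256 288  24  31 566] [ 690.4 -113.4] [55.4 48.7] 33.1 [0.037 0.075 0.11 ]
mid [204 321  31  36 605] [ 647.5 -243.6] [65.7 68.8] 51.6 [0.034 0.065 0.086]
mid [188 340   7   7  36] [ 588.7 -280.7] [14.2 12.4] 21.5 [0.031 0.035 0.038]
mid [322 400  44  20 539] [ 958.7 -238.2] [84.2 38.3] 30.5 [0.096 0.099 0.102]
```

View pics/top0z.png

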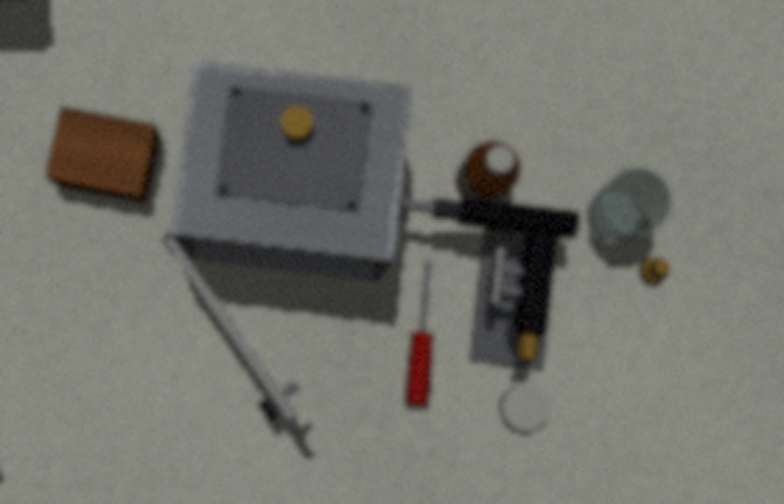

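View pics/scene0z.png

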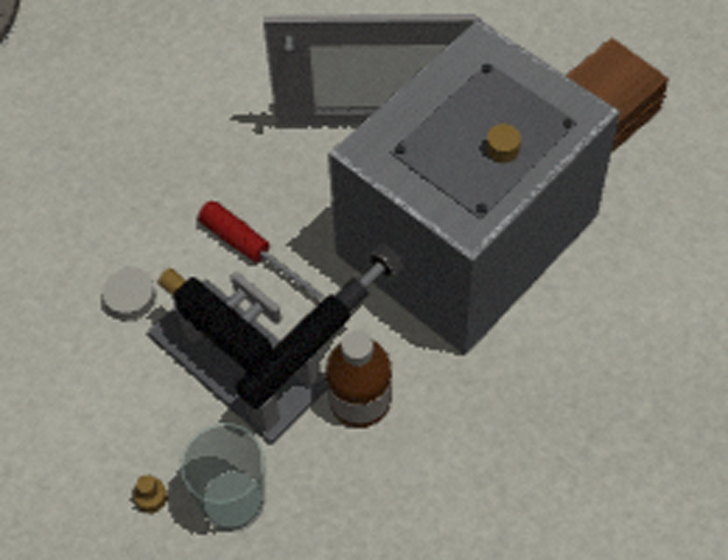

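Run:
```python
from h import *
for n in('top','scene'):
    c=dict(np.load(f'pics/{n}0.npz')); P=pts(c); x,y,z=P[...,0],P[...,1],P[...,2]; col=c['color'].astype(int)
    roi=(x>.35)&(x<1.0)&(y>-.3)&(y<.3)
    m=(roi&(z>.155)&(z<.2)).astype(np.uint8)
    mo=cv2.morphologyEx(m,cv2.MORPH_OPEN,np.ones((25,25)))
    q=P[mo>0]; r=cv2.minAreaRect(q[:,:2].astype(np.float32)*1000); print(n,'roof',np.round(r[0],1),np.round(r[1],1),round(r[2],2))
    dm=(m>0)&(cv2.dilate(mo,np.ones((9,9)))==0)&(x<.56)&(z<.175)
    q=P[dm][:,:2]; vx,vy,x0,y0=cv2.fitLine(q.astype(np.float32),cv2.DIST_HUBER,0,.01,.01).ravel()
    print('door',len(q),np.round([vx,vy,x0,y0],4),'ang',np.degrees(np.arctan2(vy,vx)),'xrange',q[:,0].min(),q[:,0].max(), q[q[:,0].argmin()])
    # gun dark
    g=col.sum(2)
    hd=(x>.4)&(x<.72)&(y>-.22)&(y<-.05)&(z>.07)&(z<.12)&(g<130)
    q=P[hd]; print('dark',len(q)); r=cv2.minAreaRect(q[:,:2].astype(np.float32)*1000);print(r)
    tr=(x>.4)&(x<.72)&(y>-.2)&(y<-.03)&(z>.078)&(z<.1)&(g>=170)&((col.max(2)-col.min(2))<40)
    kk,l,st,ce=cv2.connectedComponentsWithStats(tr.astype(np.uint8))
    for i in range(1,kk):
        if st[i,4]<8: continue
        q=P[l==i]; r=cv2.minAreaRect(q[:,:2].astype(np.float32)*1000); print('bright',st[i],np.round(r[0],1),np.round(r[1],1),round(r[2],1),np.median(q[:,2]))
    # brass end of handle
    br=(x>.4)&(x<.72)&(y>-.2)&(y<-.03)&(z>.05)&(col[...,0]-col[...,2]>60)
    q=P[br]; 
    kk,l,st,ce=cv2.connectedComponentsWithStats(br.astype(np.uint8))
    for i in range(1,kk):
        if st[i,4]<8: continue
        q=P[l==i]; print('orange',st[i],np.round(np.median(q,0),3))
```

```text
top roof [0. 0.] [0. 0.] 0.0
door 176 [0.8352 0.5499 0.5045 0.1355] ang 33.363247 xrange 0.4484497731158056 0.5596685593640578 [0.44844977 0.10049881]
dark 944
((612.2268676757812, -127.50850677490234), (195.40956115722656, 110.83352661132812), 26.338346481323242)
bright [329 171  10   7  26] [645.4 -42.3] [16.6 23.4] 5.3 0.08048840797178336
bright [355 189  11  20 103] [ 575.9 -111.9] [27.8 51.8] 83.0 0.085815264962247
orange [367 220   4   7  19] [ 0.508 -0.129  0.084]
scene roof [640.6  52.8] [65.8 81.8] 31.43
door 265 [0.8337 0.5523 0.508  0.1309] ang 33.52444 xrange 0.45038106806744693 0.5595639678927229 [0.45038107 0.09648608]
dark 1290
((618.590576171875, -124.99983978271484), (172.82496643066406, 122.14743041992188), 40.640872955322266)
bright [222 267  18  17  87] [ 578.9 -114.5] [25.4 56.4] 86.0 0.08574717820502764
bright [268 266   7   6  12] [650.8 -38.2] [16.5  5.6] 75.6 0.0803393970724342
orange [198 266   7   7  27] [ 0.51  -0.133  0.083]
```

Run:
```python
from h import *
def edge_fit(q,ax,side,lo,hi,n=14):
    # extreme points along axis other than ax, in bins of ax
    o=1-ax; pts_=[]
    bs=np.linspace(lo,hi,n+1)
    for a,b in zip(bs[:-1],bs[1:]):
        s=q[(q[:,ax]>a)&(q[:,ax]<b)]
        if len(s)>2: pts_.append([(a+b)/2, s[:,o].max() if side>0 else s[:,o].min()])
    p=np.array(pts_); f=np.polyfit(p[:,0],p[:,1],1)
    for _ in range(5):
        r=abs(p[:,1]-np.polyval(f,p[:,0])); f=np.polyfit(p[r<=np.median(r)*2.5+1e-4,0],p[r<=np.median(r)*2.5+1e-4,1],1)
    return f
for n in('top','scene'):
    c=dict(np.load(f'pics/{n}0.npz')); P=pts(c); x,y,z=P[...,0],P[...,1],P[...,2]; col=c['color'].astype(int)
    q=P[(x>.5)&(x<.9)&(y>-.1)&(y<.3)&(z>.16)&(z<.18)]
    print(n)
    for nm,ax,s,lo,hi in (('front',1,-1,.03,.17),('back',1,1,.03,.17),('right',0,-1,.6,.7),('left',0,1,.63,.7)):
        f=edge_fit(q,ax,s,lo,hi); print(nm,'slope deg %.2f'%np.degrees(np.arctan(f[0])),'at mid', (lo+hi)/2, round(np.polyval(f,(lo+hi)/2),4))
    g=col.sum(2)
    # barrel and handle
    hb=(x>.6)&(x<.68)&(y>-.2)&(y<-.07)&(z>.08)&(z<.12)&(g<170)
    q=P[hb]
    f=cv2.fitLine(q[:,:2].astype(np.float32),cv2.DIST_HUBER,0,.01,.01).ravel(); print('barrel',f,np.degrees(np.arctan2(f[0],f[1])),'crest', np.median(q[q[:,2]>.098],0) if (q[:,2]>.098).any() else 0)
    h=(x>.52)&(x<.595)&(y>-.19)&(y<-.09)&(z>.084)&(z<.096)&(g<150)
    q=P[h]; f=cv2.fitLine(q[:,:2].astype(np.float32),cv2.DIST_HUBER,0,.01,.01).ravel(); print('handle',len(q),f,np.degrees(np.arctan2(f[1],f[0])), 'y at x=.56',f[3]+f[1]/f[0]*(.56-f[2]))
    t=(x>.53)&(x<.62)&(y>-.15)&(y<-.07)&(z>.08)&(z<.095)&(g>=170)
    q=P[t]; f=cv2.fitLine(q[:,:2].astype(np.float32),cv2.DIST_HUBER,0,.01,.01).ravel(); print('trig',len(q),f,np.degrees(np.arctan2(f[1],f[0])),q.min(0),q.max(0))
```

```text
top
front slope deg -35.64 at mid 0.1 0.5658
back slope deg 8.87 at mid 0.1 0.7606
right slope deg -9.25 at mid 0.6499999999999999 -0.0036
left slope deg -9.37 at mid 0.665 0.1945
barrel [ 0.23716655  0.971469    0.6352998  -0.11319089] 13.719366 crest [ 0.67563067 -0.09796687  0.10030333]
handle 276 [ 0.98438835 -0.17601019  0.5574127  -0.13671283] -10.13745 y at x=.56 -0.13717546
trig 93 [ 0.99689466 -0.07874703  0.57804924 -0.10298339] -4.516548 [ 0.53368478 -0.14868104  0.08009687] [ 0.60275532 -0.09563476  0.09325172]
scene
front slope deg -35.10 at mid 0.1 0.5684
back slope deg 8.94 at mid 0.1 0.7636
right slope deg -9.05 at mid 0.6499999999999999 -0.0084
left slope deg -9.81 at mid 0.665 0.1915
barrel [ 0.20360766  0.97905254  0.63575745 -0.1287873 ] 11.748005 crest 0
handle 308 [ 0.9859006  -0.16733205  0.5600429  -0.14237514] -9.632735 y at x=.56 -0.14236785
trig 77 [ 0.9918476  -0.12742992  0.5822459  -0.10718349] -7.3211017 [ 0.55135989 -0.12659251  0.08003646] [ 0.60742003 -0.10018965  0.09331657]
```

Chamber yaw ≈ −9.3°, hinge ≈ (0.617, 0.201), door ≈ 0.82 rad. The grasp centre for the squeeze is ≈ (0.572, −0.135). I'll lift, turn by 11° and close the claw on the way to the door.

Emit:
drive_tool([
  [0,0,0.2,0],
  [0,-0.1,0.4,0.06],
  [0.1,-0.3,0.4,0.125],
  [0.2,-0.5,0.4,0.125],
  [0.3,-0.7,0.4,0.125],
  [0.4,-0.9,0.4,0.125],
  [0.5,-1,0.4,0.125],
  [0.6,-1,0.4,0.125],
  [0.7,-1,0.4,0.125],
  [0.7,-1,0.4,0.125],
], claw=0, squeeze=20)

```text
time_s: 0.98
tcp_pos: [0.3818, 0.4297, 0.3108]
orientation: [[0.986, 0.001, 0.168], [-0.168, -0.001, 0.986], [0.001, -1.0, -0.001]]
force: [-1.2, -1.1, -0.3]
finger_gap: 0.0001
```

Emit:
drive_tool([
  [0.1,-0.2,0,0],
  [0.2,-0.4,0,0],
  [0.3,-0.6,0,0],
  [0.35,-0.8,0,0],
  [0.4,-1,0,0],
  [0.4,-1,0,0],
  [0.4,-1,0,0],
])

```text
time_s: 1.57
tcp_pos: [0.4626, 0.226, 0.3111]
orientation: [[0.985, 0.001, 0.173], [-0.173, -0.001, 0.985], [0.002, -1.0, -0.001]]
force: [-0.4, 0.9, 0.8]
finger_gap: 0.0001
```

Run:
```python
from h import *
print(state()['tcp_pos'])
for n in('scene','wrist'): cap(n,n+'1')
```

```text
[0.46260494 0.22603809 0.31107431]
```

View pics/wrist1.png

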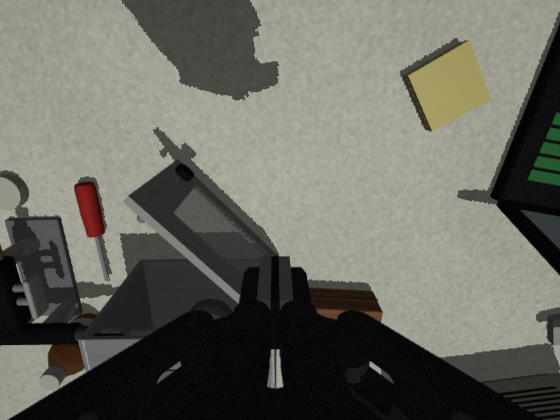

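View pics/scene1.png

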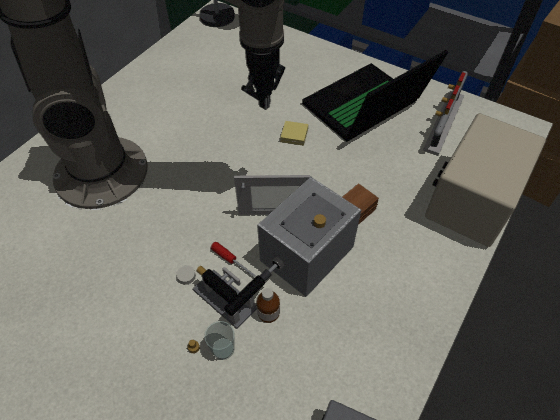

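```bash
cat >> h.py <<'E'
def proj(c,p):
    f=210/np.tan(np.radians(c['vertical_fov'])/2); q=np.linalg.inv(c['T'])@np.append(p,1)
    return np.round([c['cx']+f*q[0]/q[2],c['cy']+f*q[1]/q[2]],1)
E
python3 - <<'E'
from h import *
for n in('scene1','wrist1','top0'):
    c=dict(np.load(f'pics/{n}.npz'))
    for k,p in dict(tcp=[.4626,.226,.311],hingetop=[.6165,.2014,.167],freetop=[.453,.093,.167],trig=[.577,-.105,.088],hback=[.566,-.163,.09]).items(): print(n,k,proj(c,p))
E
```

```text
scene1 tcp [264.1 106.5]
scene1 hingetop [310.3 176.5]
scene1 freetop [233.9 177.6]
scene1 trig [230.  272.8]
scene1 hback [211.6 288.4]
wrist1 tcp [269.3 276. ]
wrist1 hingetop [274.3 335.8]
wrist1 freetop [122.4 203.6]
wrist1 trig [ 28.5 300.6]
wrist1 hback [-20.  300.8]
top0 tcp [223.2 244.9]
top0 hingetop [240.9 182.9]
top0 freetop [286.  247.1]
top0 trig [358.2 198.4]
top0 hback [380.3 201.8]
```

Projections agree with the images (TCP at (264,106) in scene, door edge at (234,178)). Now down, in front of the door.

Emit:
drive_tool([
  [0.02,-0.14,0,0],
  [0.04,-0.28,-0.1,0],
  [0.04,-0.28,-0.3,0],
  [0.04,-0.28,-0.5,0],
  [0.04,-0.28,-0.7,0],
  [0.04,-0.28,-0.9,0],
  [0.04,-0.28,-0.9,0],
  [0.04,-0.28,-0.9,0],
  [0.04,-0.28,-0.9,0],
])

```text
time_s: 2.42
tcp_pos: [0.4703, 0.1749, 0.1326]
orientation: [[0.986, 0.002, 0.167], [-0.167, -0.0, 0.986], [0.002, -1.0, 0.0]]
force: [0.7, -0.3, -0.8]
finger_gap: -0.0002
```

Run:
```python
from h import *
print(state()['tcp_pos'])
for n in('scene',): cap(n,n+'2')
```

```text
[0.47025532 0.17493549 0.13255829]
```

View pics/scene2.png

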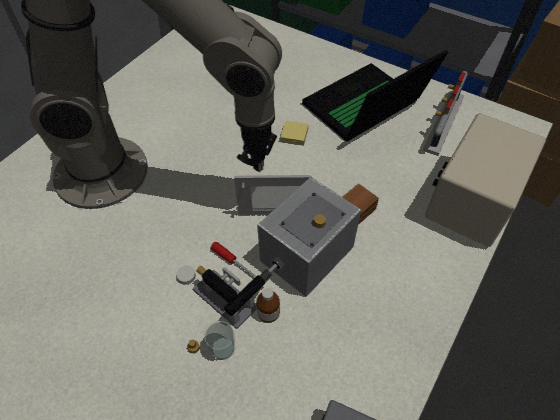

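Emit:
drive_tool([
  [0.03,-0.06,0,0],
  [0.06,-0.12,0,0],
  [0.09,-0.16,0,0],
  [0.12,-0.2,0,0],
  [0.15,-0.24,0,0],
  [0.18,-0.29,0,0],
  [0.21,-0.33,0,0],
  [0.24,-0.37,0,0],
  [0.27,-0.405,0,0],
  [0.3,-0.43,0,0],
  [0.33,-0.455,0,0],
  [0.36,-0.475,0,0],
])

```text
time_s: 3.47
tcp_pos: [0.5433, 0.0796, 0.133]
orientation: [[0.986, 0.003, 0.168], [-0.168, 0.001, 0.986], [0.003, -1.0, 0.001]]
force: [0.2, 0.7, 0.7]
finger_gap: -0.0
```

Emit:
drive_tool([
  [0.02,-0.01,0,0],
  [0.04,-0.02,0,0],
  [0.06,-0.03,0,0],
  [0.08,-0.04,0,0],
  [0.08,-0.04,0,0],
])

```text
time_s: 3.88
tcp_pos: [0.56, 0.0712, 0.133]
orientation: [[0.986, 0.004, 0.168], [-0.168, 0.001, 0.986], [0.003, -1.0, 0.001]]
force: [0.3, -0.5, -0.7]
finger_gap: 0.0
```

Run:
```python
from h import *
s=state();print(s['tcp_pos'],s['force'])
for n in('top','scene'): cap(n,n+'3')
```

```text
[0.55996923 0.07121234 0.13304485] [ 0.30626136 -0.50687307 -0.6582372 ]
```

View pics/scene3.png

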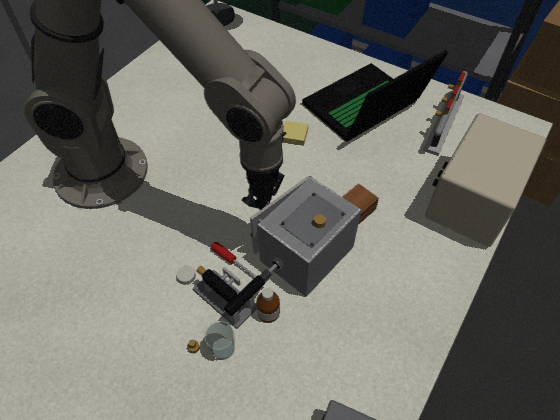

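View pics/top3.png

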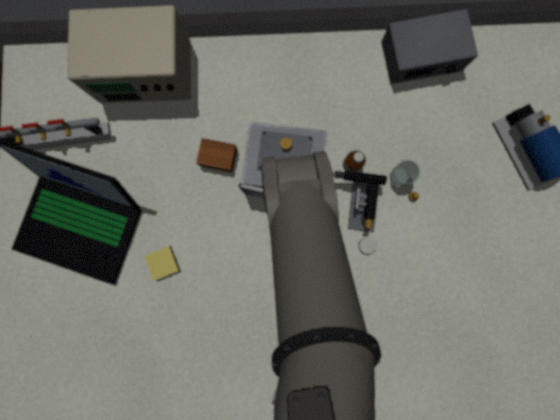

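Door is almost shut (a thin sliver at scene (255,215)). Creep on into the catch along the chamber's x.

Emit:
drive_tool([
  [0.01,-0.002,0,0],
  [0.02,-0.004,0,0],
  [0.03,-0.006,0,0],
  [0.04,-0.008,0,0],
  [0.05,-0.01,0,0],
  [0.05,-0.01,0,0],
])

```text
time_s: 4.48
tcp_pos: [0.5692, 0.0695, 0.1329]
orientation: [[0.986, 0.003, 0.168], [-0.168, 0.001, 0.986], [0.002, -1.0, 0.001]]
force: [-0.5, 0.1, 0.5]
finger_gap: 0.0003
```

Emit:
drive_tool([
  [0.01,-0.002,0,0],
  [0.02,-0.004,0,0],
  [0.03,-0.006,0,0],
  [0.03,-0.006,0,0],
])

```text
time_s: 4.82
tcp_pos: [0.5758, 0.0682, 0.133]
orientation: [[0.986, 0.003, 0.168], [-0.168, 0.001, 0.986], [0.003, -1.0, 0.001]]
force: [0.1, 0.4, -0.0]
finger_gap: 0.0001
```

Run:
```python
from h import *
s=state();print(s['tcp_pos'],s['force'])
c=cap('scene','scene4')
cv2.imwrite('pics/scene4z.png',cv2.resize(c['color'][150:300,200:400,::-1],None,fx=4,fy=4,interpolation=2))
```

```text
[0.57582383 0.06821482 0.1329755 ] [ 0.08485104  0.38519673 -0.04532402]
```

View pics/scene4z.png

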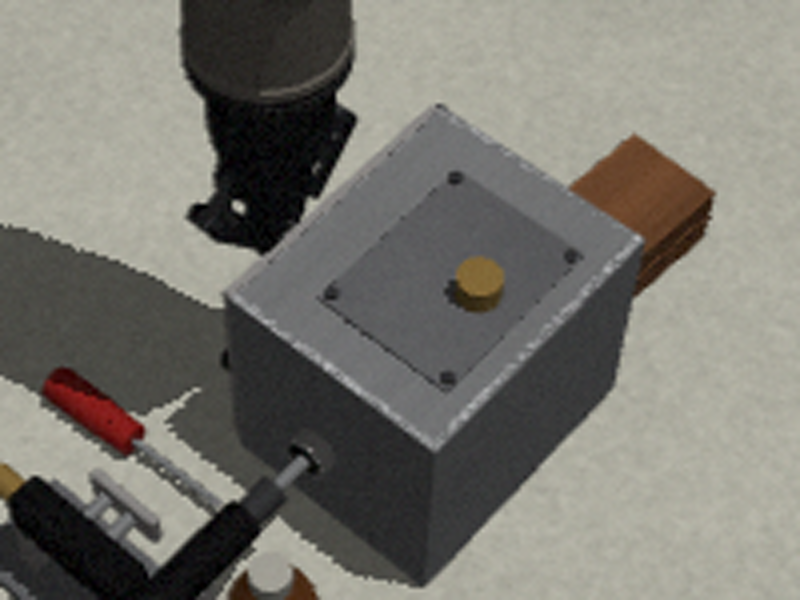

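The door looks nearly flush. I'll creep on until the force shows a firm stop.

Emit:
drive_tool([
  [0.01,-0.002,0,0],
  [0.02,-0.004,0,0],
  [0.02,-0.004,0,0],
])

```text
time_s: 5.12
tcp_pos: [0.5764, 0.0682, 0.1324]
orientation: [[0.986, -0.004, 0.167], [-0.167, 0.001, 0.986], [-0.004, -1.0, 0.001]]
force: [-26.2, 3.3, 18.8]
finger_gap: -0.0001
```

Emit:
drive_tool([
  [0.005,-0.001,0,0],
  [0.01,-0.002,0,0],
  [0.01,-0.002,0,0],
])

```text
time_s: 5.37
tcp_pos: [0.5761, 0.0684, 0.1321]
orientation: [[0.986, -0.009, 0.167], [-0.167, 0.002, 0.986], [-0.009, -1.0, 0.001]]
force: [-18.1, 3.1, 12.2]
finger_gap: -0.0001
```

Firm stop at x = 0.576, where I predicted the shut position (0.575). Back off and up.

Emit:
drive_tool([
  [-0.05,0.01,0,0],
  [-0.15,0.03,0.05,0],
  [-0.3,0.05,0.2,0],
  [-0.4,0,0.4,0],
  [-0.4,-0.1,0.6,0],
  [-0.4,-0.3,0.8,0],
  [-0.35,-0.5,0.9,0],
  [-0.3,-0.7,0.9,0],
  [-0.25,-0.9,0.9,0],
  [-0.2,-1,0.9,0],
  [-0.2,-1,0.9,0],
  [-0.2,-1,0.9,0],
], claw=85)

```text
time_s: 6.37
tcp_pos: [0.5362, -0.1341, 0.3121]
orientation: [[0.985, -0.008, 0.171], [-0.171, 0.001, 0.985], [-0.008, -1.0, -0.0]]
force: [0.1, 0.2, -0.2]
finger_gap: 0.0846
```

Run:
```python
from h import *
s=state();print(s['tcp_pos'],s['force'],s['finger_gap'])
for n in('scene','wrist','top'): cap(n,n+'5')
for n in('scene','top'):
    c=dict(np.load(f'pics/{n}5.npz')); P=pts(c); x,y,z=P[...,0],P[...,1],P[...,2]
    ex=np.array([.987,-.161]);ey=np.array([.161,.987])
    u=x*ex[0]+y*ex[1]; v=x*ey[0]+y*ey[1]
    for lo,hi in((.10,.13),(.15,.18),(.2,.23),(.26,.29)):
        m=(v>lo)&(v<hi)&(z>.155)&(z<.18)&(u>.4)&(u<.7); print(n,lo,round(np.nanmin(u[m]),4),m.sum())
```

```text
[ 0.53619073 -0.13414678  0.31210994] [ 0.06450223  0.22967597 -0.23196293] 0.08463782118990613
scene 0.1 0.568 583
scene 0.15 0.5689 546
scene 0.2 0.5674 441
scene 0.26 0.5676 471
top 0.1 0.5669 628
top 0.15 0.567 637
top 0.2 0.5666 585
top 0.26 0.5658 629
```

View pics/wrist5.png

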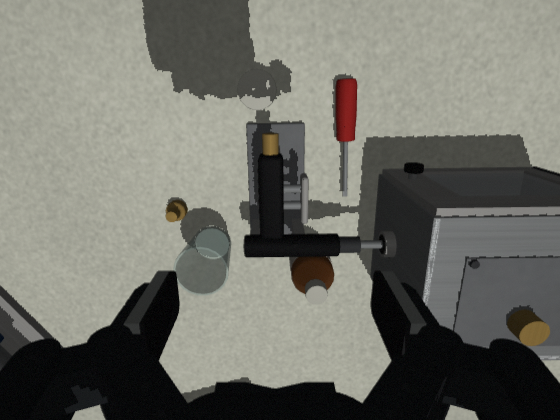

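View pics/scene5.png

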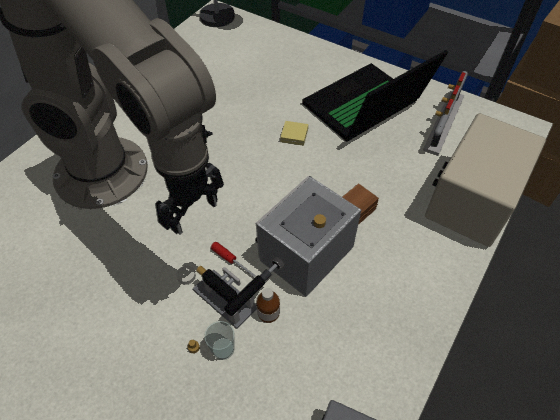

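Front face is uniformly at 8 mm in front of the chamber: door shut. The wrist view shows the handle at (270,195), trigger blade at (304,198). Refining the gun's pose from this view.

Run:
```python
from h import *
c=dict(np.load('pics/wrist5.npz')); P=pts(c); col=c['color'].astype(int); g=col.sum(2); x,y,z=P[...,0],P[...,1],P[...,2]
print('table',np.nanmedian(z[(abs(z)<.02)]))
uu,vv=np.meshgrid(np.arange(560),np.arange(420))
def ray(u,v,h):
    f=210/np.tan(np.radians(c['vertical_fov'])/2); d=c['T'][:3,:3]@np.array([(u-c['cx'])/f,(v-c['cy'])/f,1]); o=c['T'][:3,3]
    return o+d*(h-o[2])/d[2]
for nm,m in (('handle',(vv>160)&(vv<232)&(uu>250)&(uu<300)&(z>.083)&(z<.1)&(g<150)),
             ('blade',(vv>170)&(vv<226)&(uu>298)&(uu<312)&(z>.075)&(z<.1)),
             ('barrel',(vv>225)&(vv<265)&(uu>240)&(uu<350)&(z>.08)&(z<.12)&(g<150)),
             ('orange',(vv>130)&(vv<160)&(uu>250)&(uu<290)&(z>.06)&(col[...,0]-col[...,2]>50))):
    q=P[m]; r=cv2.minAreaRect(q[:,:2].astype(np.float32)*1000)
    f=cv2.fitLine(q[:,:2].astype(np.float32),cv2.DIST_HUBER,0,.01,.01).ravel()
    print(nm,m.sum(),np.round(r[0],1),np.round(r[1],1),round(r[2],2),'line',np.round(f,4),np.round(np.degrees(np.arctan2(f[1],f[0])),2),'z',np.round(np.percentile(q[:,2],[5,50,95]),3),'px',uu[m].min(),uu[m].max(),vv[m].min(),vv[m].max())
for n in ('scene5','top5'):
    c=dict(np.load(f'pics/{n}.npz')); print(n,[proj(c,p) for p in ([.577,-.105,.088],)])
```

```text
table -0.0004170193075406503
handle 1742 [ 566.6 -142.2] [28.6 84.2] 81.17 line [ 0.9898 -0.1426  0.5649 -0.1416] -8.2 z [0.086 0.089 0.091] px 257 283 161 231
blade 379 [ 576.9 -106.1] [ 9.7 55.7] 80.71 line [ 0.9881 -0.1537  0.5755 -0.1056] -8.84 z [0.078 0.087 0.088] px 299 308 175 223
barrel 2173 [ 626.4 -120.5] [126.5  43.1] 79.71 line [ 0.1655  0.9862  0.6292 -0.1287] 80.47 z [0.081 0.087 0.089] px 244 349 226 256
orange 266 [ 508.8 -132.2] [14.3 20.6] 80.49 line [ 0.991  -0.134   0.5087 -0.1322] -7.7 z [0.079 0.083 0.084] px 264 277 135 154
scene5 [array([230. , 272.8])]
top5 [array([358.2, 198.4])]
```

Emit:
drive_tool([
  [0.09,0,-0.1,0.005],
  [0.18,-0.01,-0.25,0.005],
  [0.18,-0.01,-0.4,0.005],
  [0.18,-0.01,-0.55,0.005],
  [0.18,-0.01,-0.7,0.005],
  [0.18,-0.01,-0.85,0.005],
  [0.18,-0.01,-0.95,0.005],
  [0.18,-0.01,-0.95,0.005],
  [0.18,-0.01,-0.95,0.005],
  [0.18,-0.01,-0.95,0.005],
], claw=85.4)

```text
time_s: 7.35
tcp_pos: [0.5727, -0.1321, 0.1233]
orientation: [[0.988, -0.007, 0.157], [-0.157, 0.002, 0.988], [-0.008, -1.0, 0.001]]
force: [0.9, 0.4, -0.0]
finger_gap: 0.0853
```

Run:
```python
from h import *
s=state();print(s['tcp_pos'],s['force'],s['finger_gap'],s['orientation'])
for n in('scene','wrist'):
    c=cap(n,n+'6')
    if n=='scene': cv2.imwrite('pics/scene6z.png',cv2.resize(c['color'][200:350,140:340,::-1],None,fx=4,fy=4,interpolation=2))
```

```text
[ 0.57273237 -0.13205235  0.1233187 ] [ 0.92943297  0.43699839 -0.03096189] 0.08526803699740582 [[ 0.98760522 -0.00736914  0.1567853 ]
 [-0.15677159  0.00240646  0.98763195]
 [-0.0076553  -0.99996995  0.00122136]]
```

View pics/wrist6.png

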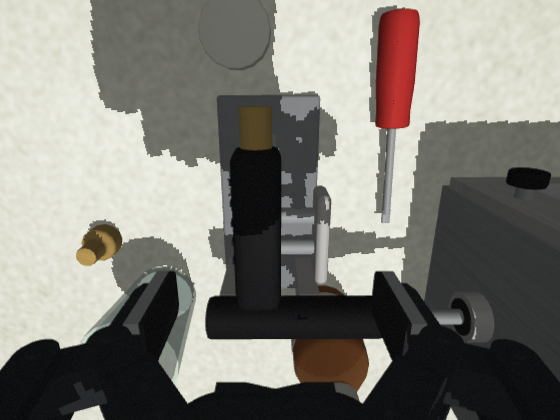

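View pics/scene6z.png

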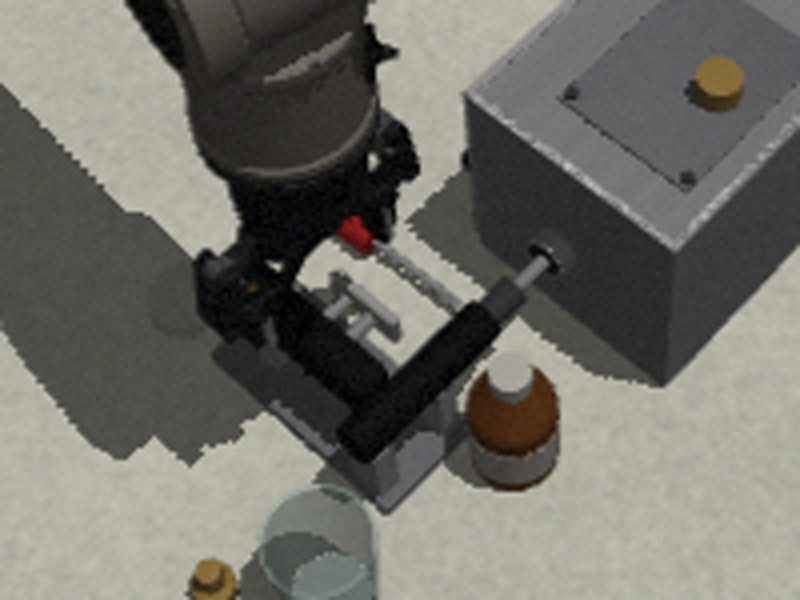

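Run:
```python
from h import *
s=state();print(s['tcp_pos'],s['qvel'])
c=dict(np.load('pics/wrist6.npz')); P=pts(c); col=c['color'].astype(int); g=col.sum(2); x,y,z=P[...,0],P[...,1],P[...,2]
uu,vv=np.meshgrid(np.arange(560),np.arange(420))
for nm,m in (('handle',(vv>160)&(vv<290)&(uu>215)&(uu<300)&(z>.083)&(z<.1)),
             ('blade',(vv>180)&(vv<300)&(uu>312)&(uu<335)&(z>.08)&(z<.1))):
    q=P[m]; r=cv2.minAreaRect(q[:,:2].astype(np.float32)*1000)
    print(nm,m.sum(),np.round(r[0],1),np.round(r[1],1),round(r[2],2),'v',np.round(.161*r[0][0]+.987*r[0][1],1),'z',np.round(np.percentile(q[:,2],[5,50,95]),3))
```

```text
[ 0.5729363  -0.13233087  0.12360062] [ 0.14919822  0.04099781 -0.00187869  0.22117551 -0.04555466 -0.26935144
  0.13222226]
handle 6269 [ 564.3 -141.9] [28.5 81.1] 81.29 v -49.2 z [0.085 0.089 0.09 ]
blade 1297 [ 577.  -104.9] [ 8.6 55.4] 81.48 v -10.7 z [0.082 0.087 0.088]
```

Emit:
drive_tool([
  [0,-0.018,0,0.005],
  [0,-0.018,-0.04,0.005],
  [0,-0.018,-0.1,0.005],
  [0,-0.018,-0.16,0.005],
  [0,-0.018,-0.22,0.005],
  [0,-0.018,-0.28,0.005],
  [0,-0.018,-0.34,0.005],
  [0,-0.018,-0.34,0.005],
  [0,-0.018,-0.34,0.005],
])

```text
time_s: 8.2
tcp_pos: [0.5724, -0.1361, 0.0546]
orientation: [[0.989, -0.008, 0.15], [-0.15, 0.002, 0.989], [-0.008, -1.0, 0.001]]
force: [-0.2, -0.7, 0.7]
finger_gap: 0.0855
```

Run:
```python
from h import *
s=state();print(s['tcp_pos'],s['force'],s['finger_gap'],s['orientation'])
for n in('scene','wrist'):
    c=cap(n,n+'7')
    if n=='scene': cv2.imwrite('pics/scene7z.png',cv2.resize(c['color'][200:350,140:340,::-1],None,fx=4,fy=4,interpolation=2))
```

```text
[ 0.57236537 -0.13607152  0.05464209] [-0.16548285 -0.69199405  0.7020719 ] 0.08545877118007571 [[ 0.98870841 -0.00819921  0.14962769]
 [-0.1496139   0.00227338  0.98874188]
 [-0.00844706 -0.9999638   0.00102099]]
```

View pics/wrist7.png

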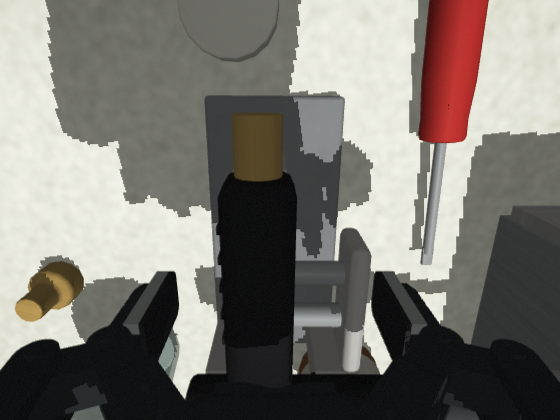

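View pics/scene7z.png

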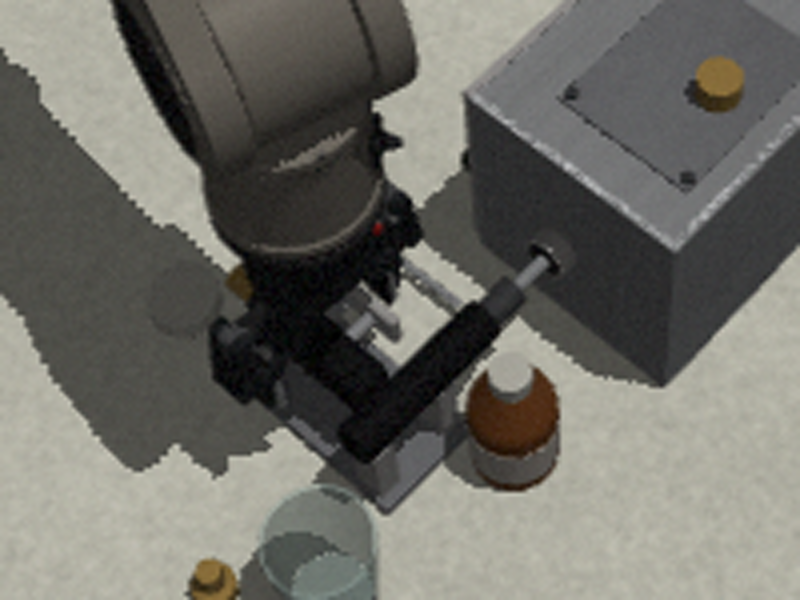

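Fingers straddle handle and blade (pads at x-pixels ≈ 160 and 390, blade at 352). Close part way first and check the forces.

Emit:
drive_tool([
  [0,0,-0.02,0],
  [0,0,-0.02,0],
  [0,0,-0.02,0],
  [0,0,-0.02,0],
  [0,0,-0.02,0],
  [0,0,-0.02,0],
], claw=50, squeeze=30)

```text
time_s: 8.8
tcp_pos: [0.5738, -0.1343, 0.0523]
orientation: [[0.989, -0.005, 0.148], [-0.148, 0.004, 0.989], [-0.006, -1.0, 0.003]]
force: [0.6, 9.4, 5.8]
finger_gap: 0.0503
```

Run:
```python
from h import *
s=state();print(s['tcp_pos'],s['force'],s['finger_gap'])
cap('wrist','wrist8')
```

```text
[ 0.57378752 -0.13430035  0.05233851] [0.63343497 9.35658673 5.81185773] 0.05032644076110363
```

View pics/wrist8.png

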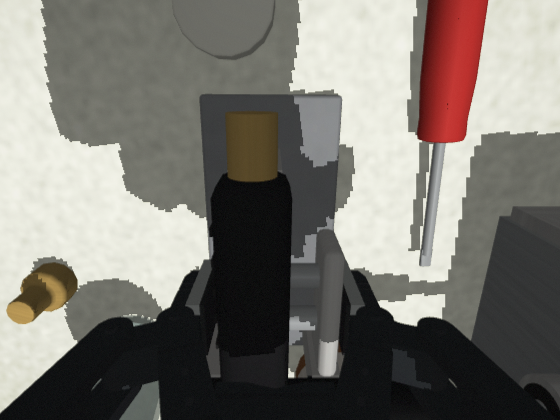

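The trigger pushes back with 9 N, at the pressure point. Now squeeze fully and hold.

Emit:
drive_tool([
  [0,0,0,0],
  [0,0,0,0],
  [0,0,0,0],
  [0,0,0,0],
  [0,0,0,0],
  [0,0,0,0],
], claw=40, squeeze=40)

```text
time_s: 9.35
tcp_pos: [0.5737, -0.136, 0.0533]
orientation: [[0.989, -0.005, 0.15], [-0.15, 0.003, 0.989], [-0.005, -1.0, 0.002]]
force: [-5.4, -6.4, 12.5]
finger_gap: 0.0413
```

Run:
```python
from h import *
s=state();print(s['tcp_pos'],s['force'],s['finger_gap'])
cap('wrist','wrist9')
```

```text
[ 0.57370566 -0.13599524  0.05329842] [-5.41183159 -6.35396743 12.5256818 ] 0.041325824820540535
```

View pics/wrist9.png

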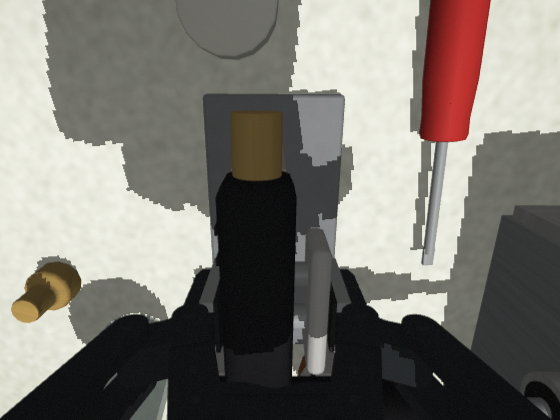

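Gap is 41 mm, blade nearly at the handle (317 vs 296 px): end stop reached. Hold for 2 s.

Emit:
drive_tool([
  [0,0,0,0],
  [0,0,0,0],
  [0,0,0,0],
  [0,0,0,0],
  [0,0,0,0],
  [0,0,0,0],
  [0,0,0,0],
  [0,0,0,0],
  [0,0,0,0],
  [0,0,0,0],
  [0,0,0,0],
  [0,0,0,0],
])

```text
time_s: 10.4
tcp_pos: [0.5737, -0.136, 0.0534]
orientation: [[0.989, -0.004, 0.15], [-0.15, 0.003, 0.989], [-0.005, -1.0, 0.002]]
force: [-1.2, -1.2, 1.0]
finger_gap: 0.0409
```

Emit:
drive_tool([
  [0,0,0,0],
  [0,0,0,0],
  [0,0,0,0],
  [0,0,0,0],
  [0,0,0,0],
  [0,0,0,0],
  [0,0,0,0],
  [0,0,0,0],
  [0,0,0,0],
  [0,0,0,0],
  [0,0,0,0],
  [0,0,0,0],
])

```text
time_s: 11.4
tcp_pos: [0.5737, -0.136, 0.0534]
orientation: [[0.989, -0.004, 0.15], [-0.15, 0.003, 0.989], [-0.005, -1.0, 0.002]]
force: [-0.7, -2.0, 1.2]
finger_gap: 0.0413
```

Run:
```python
from h import *
s=state();print(s['tcp_pos'],s['force'],s['finger_gap'])
c=cap('wrist','wrist10');P=pts(c);z=P[...,2]
uu,vv=np.meshgrid(np.arange(560),np.arange(420))
for nm,m in (('handle',(vv>220)&(vv<340)&(uu>212)&(uu<300)&(z>.083)&(z<.1)),('blade',(vv>230)&(vv<370)&(uu>305)&(uu<332)&(z>.08)&(z<.1))):
    q=P[m]; r=cv2.minAreaRect(q[:,:2].astype(np.float32)*1000); print(nm,np.round(r[0],1),np.round(r[1],1),round(r[2],1),'v',round(.155*r[0][0]+.988*r[0][1],1))
c=cap('scene','scene10');P=pts(c); x,y,z=P[...,0],P[...,1],P[...,2]
u=x*.987-y*.161; v=x*.161+y*.987
for lo,hi in((.10,.13),(.15,.18),(.2,.23),(.26,.29)):
    m=(v>lo)&(v<hi)&(z>.155)&(z<.18)&(u>.4)&(u<.7); print(lo,round(np.nanmin(u[m]),4))
```

```text
[ 0.57371341 -0.1360341   0.05335635] [-0.7107255  -2.04245676  1.18880935] 0.041313978698711847
handle [ 557.8 -141.6] [30.7 53.5] 81.2 v -53.4
blade [ 574.  -118.5] [ 9.7 53.9] 82.1 v -28.1
0.1 0.569
0.15 0.568
0.2 0.5686
0.26 0.5694
```

Blade–handle spacing is down from 38.5 to 25.3 mm (≈13 mm travel), and the door is still flush. Release, then lift straight out.

Emit:
drive_tool([
  [0,0,0,0],
  [0,0,0,0],
  [0,0,0,0],
  [0,0,0,0],
  [0,0,0,0],
  [0,0,0,0],
  [0,0,0,0],
  [0,0,0,0],
], claw=85.4)

```text
time_s: 12.17
tcp_pos: [0.5737, -0.1362, 0.0534]
orientation: [[0.989, -0.004, 0.15], [-0.15, 0.003, 0.989], [-0.005, -1.0, 0.002]]
force: [0.4, -0.8, -0.7]
finger_gap: 0.0853
```

Emit:
drive_tool([
  [0,0,0.05,0],
  [0,0,0.12,0],
  [0,0,0.24,0],
  [0,0,0.38,0],
  [0,0,0.54,0],
  [0,0,0.7,0],
  [0,0,0.85,0],
  [0,0,1,0],
  [-0.1,0,1,0],
  [-0.2,0,1,0],
  [-0.2,0,1,0],
  [-0.2,0,1,0],
])

```text
time_s: 13.17
tcp_pos: [0.5331, -0.1363, 0.2545]
orientation: [[0.989, -0.003, 0.15], [-0.15, 0.004, 0.989], [-0.004, -1.0, 0.003]]
force: [0.1, 0.1, 0.5]
finger_gap: 0.0855
```

Run:
```python
from h import *
s=state();print(s['tcp_pos'],s['force'],s['finger_gap'])
c=cap('wrist','wrist11');P=pts(c);x,y,z=P[...,0],P[...,1],P[...,2];g=c['color'].astype(int).sum(2)
u=x*.987-y*.155;v=x*.155+y*.988
for nm,m in (('handle',(v>-.075)&(v<-.03)&(u>.55)&(u<.62)&(z>.083)&(z<.1)),('blade',(v>-.033)&(v<.005)&(u>.55)&(u<.625)&(z>.08)&(z<.1))):
    q=P[m]; r=cv2.minAreaRect(q[:,:2].astype(np.float32)*1000); print(nm,np.round(r[0],1),np.round(r[1],1),round(r[2],1),'v',round(.155*r[0][0]+.988*r[0][1],1))
c=cap('scene','scene11');cap('top','top11');P=pts(c); x,y,z=P[...,0],P[...,1],P[...,2]
u=x*.987-y*.161; v=x*.161+y*.987
for lo,hi in((.10,.13),(.15,.18),(.2,.23),(.26,.29)):
    m=(v>lo)&(v<hi)&(z>.155)&(z<.18)&(u>.4)&(u<.7); print(lo,round(np.nanmin(u[m]),4))
```

```text
[ 0.53314145 -0.13626956  0.25445396] [0.10336866 0.07182677 0.52982198] 0.08554369835534037
handle [ 570.3 -142.6] [28.6 70.3] 81.7 v -52.5
blade [ 575.7 -112.1] [22.4 55. ] 80.3 v -21.5
0.1 0.5694
0.15 0.5691
0.2 0.569
0.26 0.5682
```

View pics/wrist11.png

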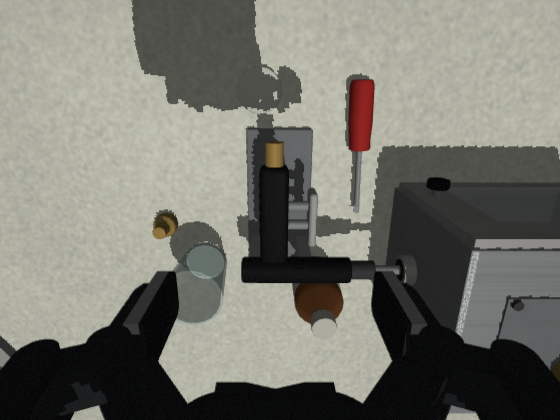

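View pics/scene11.png

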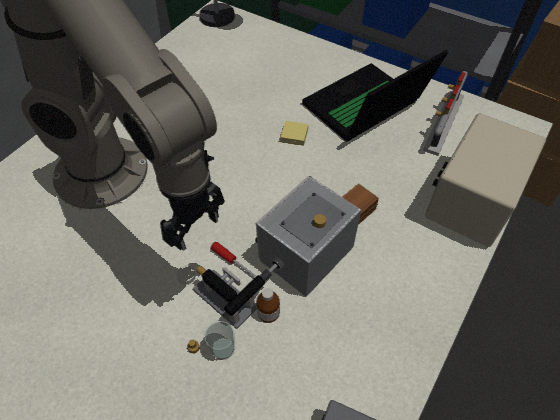

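The trigger has sprung back: its face is 42.2 mm from the handle's mid-line, 42 expected when released. The door is flush, the loose things are standing, and the robot is clear. Handing in.

```bash
python3 -c "
from cell import *
print(close_job())"
```

```text
the job is handed in; nothing more can be done
None
```

I pushed the door shut with closed fingers until they met a firm stop at the predicted position. I then straddled the gun's handle, squeezed the trigger fully, held it for about 2 s, released it and lifted clear. The job was handed in at about 13.3 s of the 51 s allowed.

- **Door:** its outer face was flush across its full width, to within about 1–2 mm of depth noise, and it stayed that way during and after the squeeze. The only force I saw was the end stop, about 26 N along x (32 N in all). The catch's own 2–3 N never showed in the readings, so the door being held rests on the camera depth.
- **Squeeze:** the finger gap was 41 mm and the blade moved about 13 mm of its 14 mm travel, well into the second stage.
- **Release:** the trigger face was back 42 mm from the handle's mid-line, which is the released position. The wrist force was about 0.
- **Loose things:** all looked upright and in their places in the last pictures. I compared them by eye and did not measure them one by one.
- **Disagreement:** the scene and top cameras differed by up to 5 mm on the gun's position. I used the close wrist view for the grasp instead, and the squeeze confirmed it.

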